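Shut and bolt the cleaning-products box

ROBOT

A 6-joint arm with a two-finger parallel gripper is mounted at the origin on the work surface. World frame = base frame: x ahead of the robot, y to its left, z up, the work surface at z = 0. Lengths are in m, angles in rad, forces in N, time in s.
With the tool pointing down it reaches from about 0.425 to 0.95 m from the base axis. Payload 3.5 kg.
Tool frame: the origin (TCP) lies between the finger pads; the fingertips stand 14 mm ahead of it and the grasp point (between the pads) lies 5 mm behind it (ctrl.tip_extent is the distance from the TCP to the fingertips, in m); x points along the fingers, z is the direction in which the jaws open and shut, and the axes are right-handed (so a half turn about x gives the same grasp; the last joint's range is limited). The gripper opens to 85 mm and grips with 20 to 120 N. Pads are 22 mm wide; open, the fingers measure 114 mm over their backs; the gripper's body (76 mm by 85 mm) begins 54 mm behind the grasp point. The pads swing forward as they close: fully open they stand 13 mm farther back than shut.
Start: joints at [1.058, 0.286, 1.577, -0, 1.279, -0.15], TCP at [0.24, 0.631, 0.216] pointing down, gripper open.
Joint ranges: [-2.77, 2.77], [-0.9, 2.22], [0.21, 2.48], [-1.53, 4.67], [0.24, 2.81], [-2.84, 2.84]. Speed limits (rad/s): [2.79, 2.79, 3.14, 3.14, 3.14, 3.14].

INTERFACE

Orientations are given as a unit quaternion [x, y, z, w].
In Python, from plant import ctrl gives the robot as it stands.
- The arm moves only by the tool move_arm, never from a script. Its argument "commands" is one flat list of numbers, 4 for each row, row after row: the shift along the tool's x, y, z in units of 25 mm (1.0 is 25 mm), then the turn about the tool's x in units of 5 degrees (1.0 is 5 degrees). A call has 1 to 20 rows; each row shifts and turns the commanded pose from where the row before left it, along the tool's axes as they then stand; what a row does not reach is not made up. A row lasts 1/8 s, in which the tool goes at most 62.5 mm and 10.7 degrees, less where a joint would pass 70% of its speed; a pose out of reach is approached as far as the arm can. A call is refused whole if a number of a shift passes 1 or a number of a turn 1, either way. A call with a gripper value outside its range is refused whole. "jaw" is the finger opening in mm, from 0 to 85.4, set as the call begins (left out, the last holds). The fingers move at their own pace and stop on an object; "force" is the grip in N (left out, the last holds). Time passes only in rows, so rows that do not move let the fingers close. It gives the time, the measured TCP pose, the force and the opening at its end, in the units of the state.
- ctrl.get_state(): the state, without advancing time (a new reading comes with each control period).
- ctrl.read_camera(name): name is "side" or "top" or "wrist"; returns the picture (400x640x3 uint8, red, green, blue); there is no depth.
- ctrl.get_calibration(name): a dict with "camera_matrix" (3x3 intrinsics, pixels), "k1" (the pictures are not rectified: a ray, as slopes to the right and down, at radius r is drawn at 1 + k1 r^2 times it, then the intrinsics apply), "camera_from_world" (4x4, takes a point from world to camera coordinates); the wrist camera has in their place "mount" (4x4, takes a point from camera to tool coordinates, whose origin is the TCP and whose axes are the tool frame's). Camera axes: x right, y down, z forward; pixel columns grow to the right and rows downward; lengths in m; the calibration is good to about 2 mm. A picture is of the moment at which its call begins: read the wrist's pose just before it. get_calibration takes no time and is no camera call.
- ctrl.sign_off(): hands the job in, once; it reports no verdict.
The state is a dict: "time": time; "qpos": joint angles; "dq": joint speeds; "joint_efforts": joint torques, N m; "eef_pos": TCP position; "tcp_rot": TCP orientation; "contact_force": force on the tool from outside, world axes, zero at the start; "wrist_torque": the same for the moment, N m; "opening": opening from 0.0 (shut) to 1.0 (fully open).
Only numpy, scipy, OpenCV 4.12 (cv2) and the standard library are available. Lean on these libraries where they do the work, as an engineer would, in place of code of your own. Each camera call takes 0.05 s, during which the arm holds its last target.

TASK

Make the cleaning-products box child-safe: swing its lid down shut, then push the bolt across by its red knob into the keeper until you feel its tip come up firmly against the hidden end stop. Do not ram it: keep the push on the stop below 20 newtons. Then let go, leaving the bolt fully in and the other things on the worktop and on the box where they are.

Things in the scene. Friction and masses are not known exactly. Their poses are not given: they have to be found in the camera images.
- lid (a joint): Angle of the white lid (210 x 240 x 10 mm, about 0.25 kg): 0 fully down, 0.4 to 0.8 at the start, grows as it rises. Hinged at its far edge. The stiff hinge holds it at any angle; 1 to 4 N down on the panel moves it. Let go when down, the rubber seal leaves it 0.008 to 0.025 open; the bolt draws it down the rest.
- case: White metal box, 220 (x) x 370 (y) x 130 mm (z), fixed; origin on its underside, midway in x, 170 mm from its +y end, x away from its front (which faces roughly to the robot), y the way the bolt shoots, z up. The lid covers y = -200 to +40 mm; the rest of the top is a fixed deck with the keeper. Hinge axis along y at x = +100, z = 130 mm.
- lid_panel (a point): Point on the lid's upper face, on plain panel 115 mm from the hinge axis and 40 mm from the lid's -y edge (at y = -160 mm of the box): a good place to press the lid down. Axes are the lid's: x to the hinge, y as the box's, z out of the lid.
- seal: Black rubber strip along the front rim under the lid, 8 x 220 mm; origin at the middle of its top. The lid meets it at 0.025 rad; it springs back with up to about 9 N when squeezed flat.
- knob (a point): Centre of the bolt's red knob, an upright cylinder 20 mm in diameter, 35 mm high (from 22 to 57 mm above the lid's face), 160 mm from the hinge axis. Axes are the lid's, y the way the bolt shoots. The straps that guide the bolt rise only 21 mm above the lid.
- bolt: Dark steel bolt on the lid, a round bar 10 mm in diameter with a rounded tip, along y, its axis 12 mm above the lid's face; origin at the very tip, 100 mm ahead (+y) of the knob's centre. Slides only along y, 43 to 75 mm from start to stop, with about 3 N of drag.
- keeper_mouth (a point): Centre of the mouth of the keeper, a steel bracket 30 mm wide and 57 mm long (+y) on the deck, in line with the bolt when the lid is down. Axes as the box's. Over the first 14 mm its flared roof wedges bolt and lid down on the seal: 8 to 15 N of push; further in a steady 7 to 12 N. With the lid above 0.04 rad the tip jams on the mouth.
- keeper_end: Black end cap of the keeper, 30 x 8 x 24 mm; origin at the centre of its inner face, 57.5 mm along +y from the mouth. It carries the end stop, a screw hidden under the roof, its face between 28 and 48 mm in from the mouth: not to be seen or measured, only felt, as a hard stop above the steady push.
- tin: small white jar with a steel cap, 56 mm wide, 60 mm tall, standing on the box's fixed deck; a bystander, to be left alone; origin at its underside
- mug: white mug, 80 mm wide, 90 mm tall; a bystander, to be left alone; origin at its underside
- soap: green washing-up bottle, 64 mm wide, 190 mm tall; a bystander, to be left alone; origin at its underside
- bowl: blue bowl, 140 mm wide, 60 mm tall; a bystander, to be left alone; origin at its underside
- cup: grey cup, 70 mm wide, 100 mm tall; a bystander, to be left alone; origin at its underside
- spoon: spoon lying on the worktop; a bystander, to be left alone; origin at its underside
- dish_brush: flat brush with a wooden handle lying on the worktop; a bystander, to be left alone; origin at its underside

How it is judged:
On the way, in this order (a step that is already met when the one before it is completed fails the run):
1. the lid is down (below 0.04 rad) while the bolt is still out of the keeper (value of joint lid below 0.04 rad and y of bolt in the frame of keeper_mouth below 0 m), for 0.2 s.
2. the bolt's tip has come up against the end stop in the keeper (over 2 N) with the lid down (contact force between bolt and keeper_end above 2 N and y of bolt in the frame of keeper_mouth above 0.026 m and value of joint lid below 0.015 rad), for 0.1 s.
At the end, for the whole second after the job is handed in: The bolt's tip has been pushed up against the end stop and is still at least 26 mm inside the keeper's mouth, the lid is drawn down (below 0.015 rad), both at rest (y of bolt in the frame of keeper_mouth above 0.026 m and value of joint lid below 0.015 rad and linear speed of bolt below 0.005 m/s and velocity of joint lid below 0.02 rad/s); the robot touches nothing.
It fails at once if the bolt is pressed against the end stop with more than 20 N (contact force between bolt and keeper_end above 20 N).
It fails at once if a bystander is moved by more than 30 mm (distance of any of tin, mug, soap, bowl, cup, spoon, dish_brush from where it was at the start of the episode above 0.03 m).
It also fails if it takes over 58 s, if anything falls off the work surface, if the arm or the gripper's body presses on something with over 40 N, if the wrist force passes 120 N, or if a joint passes its speed limit or range.

## Working session

There is one attempt and no reset: what is moved stays moved. The work goes in short steps, Python scripts to look and compute and a tool call to move; the robot and the scene stay as the last step left them, time stands still between calls to the robot, and variables do not carry over. Pictures are saved under pics/ and viewed, and the job is handed in when it is done.

Besides the shell and the picture viewer there is one more tool, called after ">>>" as name(argument=value, ...) on one line, values as JSON. move_arm: Moves the arm, as the interface text tells. Its arguments: {"type":"object","properties":{"commands":{"type":"array"},"jaw":{"type":"number"},"force":{"type":"number"}},"required":["commands"]}

```bash
ls; mkdir -p pics
python3 - <<'E'
from plant import ctrl
import cv2
s=ctrl.get_state(); print({k:(v if not hasattr(v,'__len__') else [round(float(x),4) for x in v]) for k,v in s.items()})
for n in ["side","top","wrist"]:
    c=ctrl.get_calibration(n); print(n,c)
    cv2.imwrite(f"pics/{n}0.png",ctrl.read_camera(n)[:,:,::-1])
E
```

```text
pics
{'time': 0.0, 'qpos': [1.058, 0.2872, 1.5782, 0.0, 1.2786, -0.15], 'dq': [0.0007, 0.0007, -0.0009, 0.0003, 0.0002, 0.0016], 'joint_efforts': [0.0008, -40.5987, -29.2628, -0.0001, 0.0059, -0.0], 'eef_pos': [0.2392, 0.6304, 0.2148], 'tcp_rot': [-0.402, 0.5828, 0.4012, 0.5812], 'contact_force': [-0.1161, 0.497, -0.1402], 'wrist_torque': [0.0126, -0.0111, -0.0639], 'opening': 1.0014153221425475}
side {'camera_matrix': array([[489.10494527,   0.        , 317.60835465],
       [  0.        , 489.10494527, 197.31555736],
       [  0.        ,   0.        ,   1.        ]]), 'k1': -0.15606656250384696, 'camera_from_world': array([[ 0.73626174, -0.6766864 , -0.00376445, -0.3518415 ],
       [-0.51403152, -0.55565147, -0.65347001,  0.32078215],
       [ 0.44010254,  0.48306001, -0.75694305,  1.55076107],
       [ 0.        ,  0.        ,  0.        ,  1.        ]])}
top {'camera_matrix': array([[454.97982294,   0.        , 317.24951182],
       [  0.        , 454.97982294, 197.01699027],
       [  0.        ,   0.        ,   1.        ]]), 'k1': -0.09953501979788443, 'camera_from_world': a
[... 198 characters left out ...]
9949770e-04, -9.95188398e-01,
         1.39036065e+00],
       [ 0.00000000e+00,  0.00000000e+00,  0.00000000e+00,
         1.00000000e+00]])}
wrist {'camera_matrix': array([[291.61898479,   0.        , 323.07072054],
       [  0.        , 291.61898479, 197.5510829 ],
       [  0.        ,   0.        ,   1.        ]]), 'k1': -0.05503590120090789, 'mount': array([[-1.83649567e-04, -2.71001534e-01,  9.62578898e-01,
        -1.58339715e-01],
       [ 7.11316784e-04, -9.62578706e-01, -2.71001344e-01,
         6.87248822e-02],
       [ 9.99999730e-01,  6.34929246e-04,  3.69545102e-04,
        -7.19370755e-04],
       [ 0.00000000e+00,  0.00000000e+00,  0.00000000e+00,
         1.00000000e+00]])}
```

View pics/side0.png

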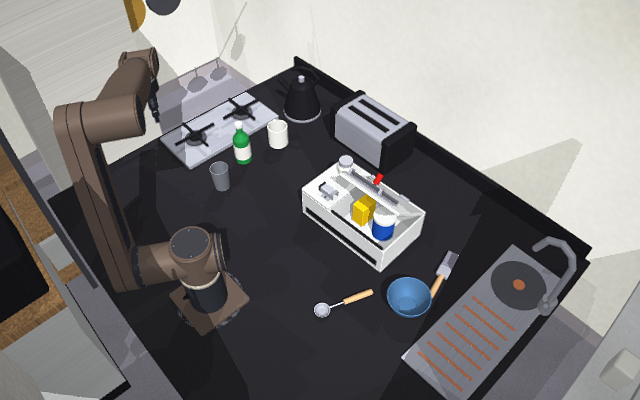

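View pics/top0.png

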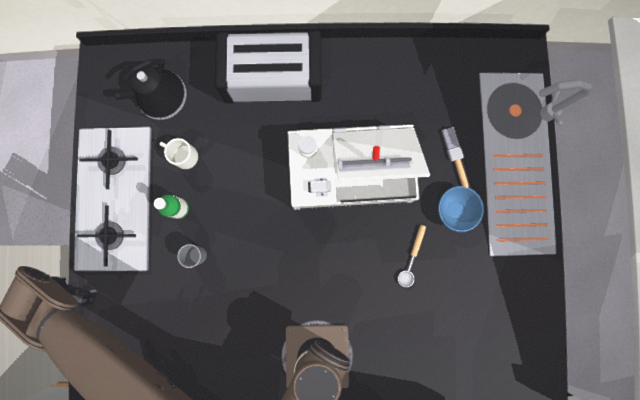

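View pics/wrist0.png

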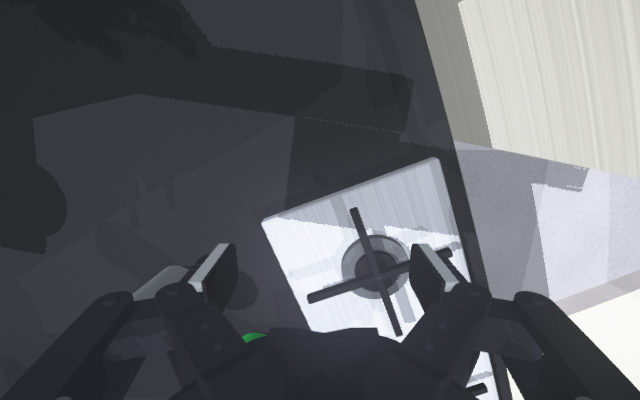

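Run:
```python
import cv2
t=cv2.imread("pics/top0.png")[110:225,275:445]; cv2.imwrite("pics/top0c.png",cv2.resize(t,None,fx=4.7,fy=4.7,interpolation=cv2.INTER_CUBIC))
t=cv2.imread("pics/side0.png")[145:280,290:440]; cv2.imwrite("pics/side0c.png",cv2.resize(t,None,fx=4.4,fy=4.4,interpolation=cv2.INTER_CUBIC))
```

```text
(no output)
```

View pics/top0c.png

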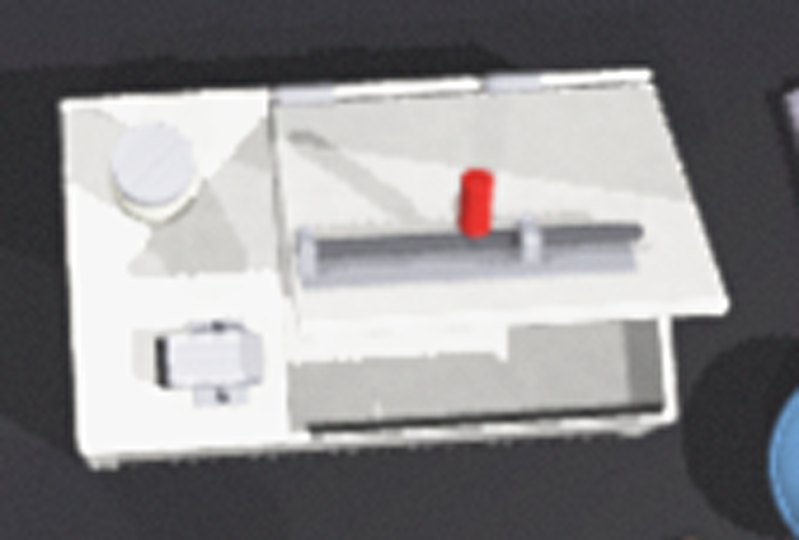

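View pics/side0c.png

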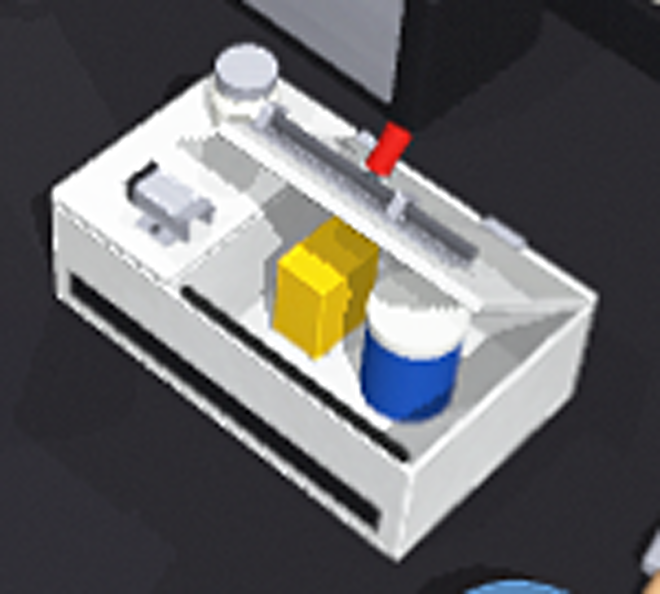

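```bash
cat > h.py <<'E'
import numpy as np, cv2
from scipy.optimize import least_squares
from plant import ctrl
CAL={n:ctrl.get_calibration(n) for n in ("side","top")}
def proj(n,P):
    c=CAL[n];P=np.atleast_2d(P);T=c["camera_from_world"]
    q=P@T[:3,:3].T+T[:3,3]; s=q[:,:2]/q[:,2:]
    s=s*(1+c["k1"]*(s**2).sum(1,keepdims=True)); K=c["camera_matrix"]
    return s*[K[0,0],K[1,1]]+K[:2,2]
def box(p,P):
    x,y,a=p[:3];R=np.array([[np.cos(a),-np.sin(a),0],[np.sin(a),np.cos(a),0],[0,0,1]])
    return np.atleast_2d(P)@R.T+[x,y,0]
def lid(th,d,y,h):  # distance d from hinge, box y, height h above hinge plane -> box coords
    return [0.1-d*np.cos(th)+h*-np.sin(th)*-1 , y, 0.13+d*np.sin(th)+h*np.cos(th)]
E
python3 - <<'E'
from h import *
tp=lambda u,v:(u/4.7+275-.4,v/4.7+110-.4); sd=lambda u,v:(u/4.4+290-.4,v/4.4+145-.4)
C=[("top",(.11,.17,.13),tp(60,103)),("top",(-.11,.17,.13),tp(80,457)),("top",(-.11,-.2,.13),tp(677,420)),
("side",(-.11,.17,.13),sd(55,203)),("side",(-.11,-.2,.13),sd(402,467)),("side",(.11,-.2,.13),sd(597,297)),("side",(-.11,-.2,0),sd(398,558)),("side",(-.11,.17,0),sd(57,298))]
L=[("top",.21,-.2,.01,tp(727,308)),("side",.16,None,.0667,sd(399,131)),("top",.16,None,.0667,tp(478,174)),("top",.16,None,.032,tp(476,233)),("side",.16,None,.032,sd(378,169))]
def f(p):
    r=[]
    for n,P,m in C: r+=list(proj(n,box(p,P))[0]-m)
    for n,d,y,h,m in L:
        r+=list(proj(n,box(p,lid(p[3],d,p[4] if y is None else y,h)))[0]-m)
    return np.array(r)
s=least_squares(f,[.7,0,0,.6,-.08],loss='soft_l1'); print(s.x.round(4)); print(f(s.x).reshape(-1,2).round(1))
p=s.x;np.save("p.npy",p)
for nm,P in [("knob c now",lid(p[3],.16,p[4],.0495)),("panel now",lid(p[3],.115,-.16,.01)),("panel0",lid(0,.115,-.16,.01)),("tip",lid(p[3],.16,p[4]+.1,.022)),("knob down",lid(0,.16,p[4],.0495))]: print(nm,box(p,P).round(4))
E
```

```text
[ 0.5727 -0.1018  0.0433  0.6619 -0.0648]
[[ 0.5 -0. ]
 [ 0.1 -0.4]
 [ 1.2  0. ]
 [-1.9 -3.1]
 [ 1.7 -0.7]
 [-0.1 -1.1]
 [-1.3  1. ]
 [-1.2 -0.9]
 [ 0.6 -0.3]
 [-0.3 -0.8]
 [ 0.7  1.8]
 [ 0.3 -0.7]
 [-0.7  0. ]]
knob c now [[ 0.5797 -0.1664  0.2674]]
panel now [[ 0.5951 -0.261   0.2086]]
panel0 [[ 0.5647 -0.2623  0.14  ]]
tip [[ 0.5585 -0.0672  0.2457]]
knob down [[ 0.5156 -0.1692  0.1795]]
```

```bash
cat >> h.py <<'E'
from scipy.spatial.transform import Rotation as Ro
def plan(goal, turn_to=None):
    s=ctrl.get_state(); R=Ro.from_quat(s["tcp_rot"]).as_matrix(); d=R.T@(np.array(goal)-s["eef_pos"])
    print("t",round(s["time"],2),"tcp",np.round(s["eef_pos"],4),"shift units",(d/.025).round(2))
    print("R",R.round(3).tolist(),"F",np.round(s["contact_force"],2),"open",round(s["opening"],2))
    if turn_to is not None:
        a=[np.degrees(np.arctan2(-(R[:,1]@t),R[:,2]@t)) for t in (turn_to,-turn_to)]
        print("turn units about x for z->+dir, -dir",np.round(np.array(a)/5,2))
E
python3 - <<'E'
from h import *
print(ctrl.tip_extent)
a=np.load("p.npy")[2]; yb=np.array([-np.sin(a),np.cos(a),0])
plan([.595,-.261,.34],yb); print(ctrl.get_state()['qpos'])
E
```

```text
0.014
t 0.15 tcp [0.2393 0.6306 0.2152] shift units [ -4.95 -25.96 -28.3 ]
R [[-0.001, -0.935, 0.355], [-0.002, 0.355, 0.935], [-1.0, 0.0, -0.002]] F [-0.46 -0.39 -0.51] open 1.0
turn units about x for z->+dir, -dir [-4.65 31.35]
[ 1.05796056e+00  2.86992256e-01  1.57781297e+00  3.81555065e-06
  1.27861811e+00 -1.50000298e-01]
```

>>> move_arm(commands=[-1, 0, 0, -0.93, -1, 0, 0, -0.93, -1, 0, 0, -0.93, -1, 0, 0, -0.93, -1, 0, 0, -0.93], jaw=0, force=60)

```text
time: 0.78
eef_pos: [0.2394, 0.6309, 0.3414]
tcp_rot: [0.511, -0.489, -0.511, -0.488]
contact_force: [0.6, 0.1, -0.7]
opening: 0.001
```

```bash
cat > q.py <<'E'
from h import *
import sys
a=np.load("p.npy")[2]; yb=np.array([-np.sin(a),np.cos(a),0])
plan([float(v) for v in sys.argv[1:4]],yb)
E
python3 q.py .595 -.261 .34
```

```text
t 0.78 tcp [0.2394 0.6309 0.3414] shift units [  0.08 -12.58 -36.29]
R [[-0.0, -0.999, -0.046], [-0.001, -0.046, 0.999], [-1.0, 0.001, -0.001]] F [ 0.61  0.14 -0.67] open 0.0
turn units about x for z->+dir, -dir [ 3.000e-02 -3.597e+01]
```

>>> move_arm(commands=[0, -0.6, -1, 0, 0, -0.6, -1, 0, 0, -0.6, -1, 0, 0, -0.6, -1, 0, 0, -0.6, -1, 0, 0, -0.6, -1, 0, 0, -0.6, -1, 0, 0, -0.6, -1, 0, 0, -0.6, -1, 0, 0, -0.6, -1, 0, 0, -0.6, -1, 0, 0, -0.6, -1, 0, 0, -0.6, -1, 0, 0, -0.6, -1, 0, 0, -0.6, -1, 0, 0, -0.6, -1, 0, 0, -0.6, -1, 0, 0, -0.6, -1, 0])

```text
time: 3.02
eef_pos: [0.5289, 0.1922, 0.3408]
tcp_rot: [-0.51, 0.489, 0.511, 0.489]
contact_force: [1.0, -0.6, 0.8]
opening: 0.0
```

```bash
python3 q.py .595 -.261 .30
```

```text
t 3.02 tcp [0.5289 0.1922 0.3408] shift units [  1.63  -1.87 -18.23]
R [[-0.001, -0.999, -0.043], [-0.0, -0.043, 0.999], [-1.0, 0.001, -0.0]] F [ 1.04 -0.57  0.81] open 0.0
turn units about x for z->+dir, -dir [-0. 36.]
```

>>> move_arm(commands=[0, -0.1, -1, 0, 0, -0.1, -1, 0, 0, -0.1, -1, 0, 0, -0.1, -1, 0, 0, -0.1, -1, 0, 0, -0.1, -1, 0, 0, -0.1, -1, 0, 0, -0.1, -1, 0, 0, -0.1, -1, 0, 0, -0.1, -1, 0, 0, -0.1, -1, 0, 0, -0.1, -1, 0, 0, -0.1, -1, 0, 0, -0.1, -1, 0, 0, -0.1, -1, 0, 0, -0.1, -1, 0, 0, -0.1, -1, 0, 0, -0.1, -1, 0, 0.8, 0, -0.2, 0, 0.8, 0, 0, 0])

```text
time: 5.52
eef_pos: [0.5928, -0.2596, 0.299]
tcp_rot: [-0.51, 0.489, 0.511, 0.489]
contact_force: [0.0, 0.8, -0.4]
opening: -0.0
```

```bash
python3 q.py .595 -.261 .2226
python3 - <<'E'
from h import *
w=ctrl.read_camera("wrist")[:,:,::-1]; cv2.imwrite("pics/w1.png",w)
t=ctrl.read_camera("side")[:,:,::-1][120:280,290:440]; cv2.imwrite("pics/s1.png",cv2.resize(t,None,fx=3.7,fy=3.7,interpolation=cv2.INTER_CUBIC))
E
```

```text
t 5.53 tcp [ 0.5928 -0.2596  0.299 ] shift units [ 3.06 -0.09 -0.06]
R [[-0.001, -0.999, -0.042], [0.001, -0.042, 0.999], [-1.0, 0.001, 0.001]] F [ 0.    0.85 -0.41] open -0.0
turn units about x for z->+dir, -dir [-1.000e-02  3.599e+01]
```

View pics/w1.png

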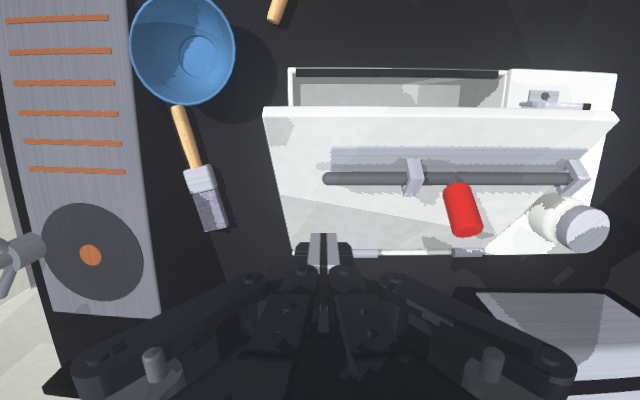

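View pics/s1.png

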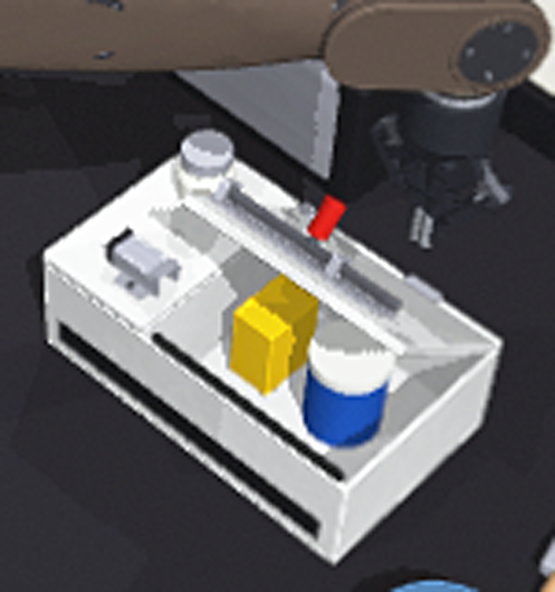

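>>> move_arm(commands=[1, 0, 0, 0, 0.8, 0, 0, 0, 0.4, 0, 0, 0, 0.4, 0, 0, 0, 0.4, 0.1, 0, 0, 0.4, 0.2, 0, 0, 0.4, 0.2, 0, 0])

```text
time: 6.5
eef_pos: [0.5808, -0.2603, 0.2062]
tcp_rot: [0.511, -0.489, -0.51, -0.489]
contact_force: [1.2, 0.4, 1.3]
opening: 0.001
```

```bash
python3 q.py .5647 -.262 .154
python3 - <<'E'
from h import *
t=ctrl.read_camera("side")[:,:,::-1][120:280,290:440]; cv2.imwrite("pics/s2.png",cv2.resize(t,None,fx=3.7,fy=3.7,interpolation=cv2.INTER_CUBIC))
E
```

```text
t 6.5 tcp [ 0.5808 -0.2603  0.2062] shift units [ 2.09  0.65 -0.04]
R [[0.002, -0.999, -0.043], [-0.0, -0.043, 0.999], [-1.0, -0.002, -0.001]] F [1.24 0.43 1.31] open 0.0
turn units about x for z->+dir, -dir [-1.000e-02  3.599e+01]
```

View pics/s2.png

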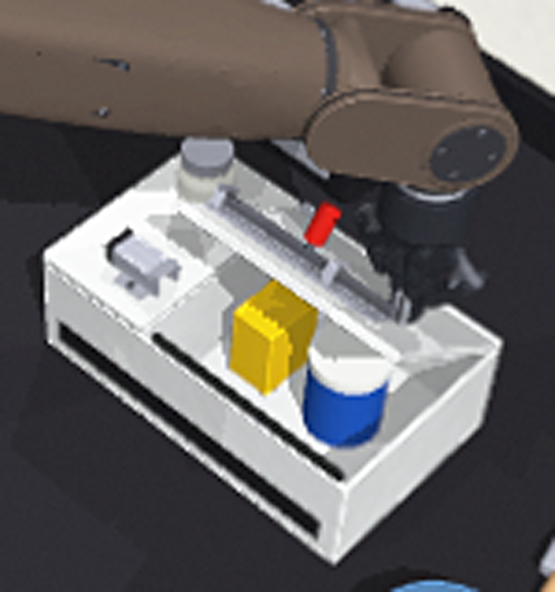

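>>> move_arm(commands=[0.4, 0.2, 0, 0, 0.4, 0.2, 0, 0, 0.4, 0.15, 0, 0, 0.4, 0.1, 0, 0, 0.2, 0, 0, 0, 0.1, 0, 0, 0])

```text
time: 7.3
eef_pos: [0.5643, -0.2606, 0.1581]
tcp_rot: [-0.51, 0.489, 0.511, 0.489]
contact_force: [-0.6, 1.1, 1.6]
opening: 0.001
```

```bash
python3 q.py .5647 -.262 .154
```

```text
t 7.3 tcp [ 0.5643 -0.2606  0.1581] shift units [ 0.16 -0.02 -0.06]
R [[-0.001, -0.999, -0.043], [0.001, -0.043, 0.999], [-1.0, 0.001, 0.001]] F [-0.56  1.08  1.65] open 0.0
turn units about x for z->+dir, -dir [-0. 36.]
```

>>> move_arm(commands=[0.08, 0, 0, 0, 0.06, 0, 0, 0, 0.04, 0, 0, 0])

```text
time: 7.68
eef_pos: [0.5645, -0.2609, 0.1544]
tcp_rot: [0.511, -0.489, -0.511, -0.489]
contact_force: [0.5, -0.2, 0.3]
opening: -0.0
```

Run:
```python
from h import *
w=ctrl.read_camera("wrist")[:,:,::-1]; cv2.imwrite("pics/w3.png",w)
t=ctrl.read_camera("side")[:,:,::-1][145:280,290:440]; cv2.imwrite("pics/s3.png",cv2.resize(t,None,fx=4.4,fy=4.4,interpolation=cv2.INTER_CUBIC))
```

```text
(no output)
```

View pics/w3.png

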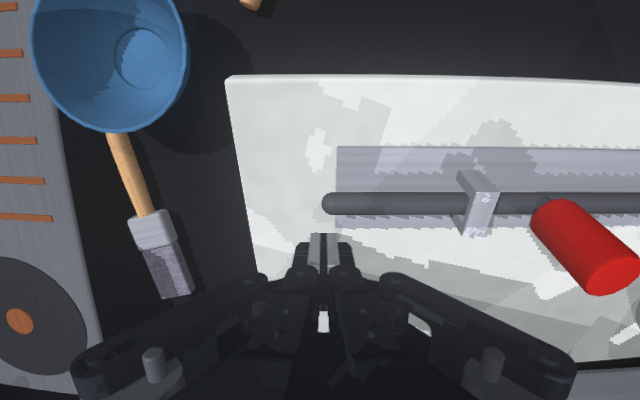

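View pics/s3.png

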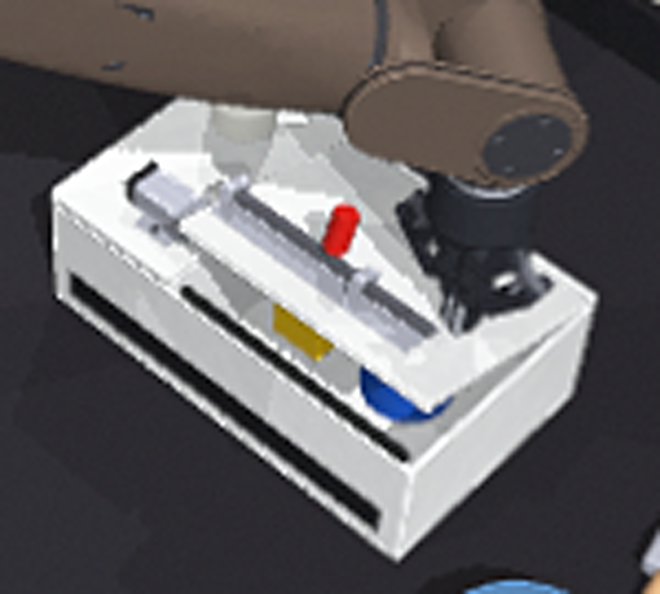

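Run:
```python
from h import *
p=np.load("p.npy")
for th in (0,.05,.1,.15,.2,.25,.3):
  for h in (0,.01):
    q=proj("side",box(p,lid(th,.21,-.2,h)))[0]; print(th,h,((q+.4-[290,145])*4.4).round(0), np.round(box(p,lid(th,.115,-.16,h))[0],3))
q=proj("side",ctrl.get_state()["eef_pos"]-[0,0,.014])[0];print(((q+.4-[290,145])*4.4))
```

```text
0 0 [410. 464.] [ 0.565 -0.262  0.13 ]
0 0.01 [411. 456.] [ 0.565 -0.262  0.14 ]
0.05 0 [411. 455.] [ 0.565 -0.262  0.136]
0.05 0.01 [413. 447.] [ 0.565 -0.262  0.146]
0.1 0 [414. 446.] [ 0.565 -0.262  0.141]
0.1 0.01 [416. 437.] [ 0.566 -0.262  0.151]
0.15 0 [416. 436.] [ 0.566 -0.262  0.147]
0.15 0.01 [419. 427.] [ 0.567 -0.262  0.157]
0.2 0 [420. 426.] [ 0.567 -0.262  0.153]
0.2 0.01 [423. 416.] [ 0.569 -0.262  0.163]
0.25 0 [423. 415.] [ 0.568 -0.262  0.158]
0.25 0.01 [427. 405.] [ 0.571 -0.262  0.168]
0.3 0 [427. 404.] [ 0.57  -0.262  0.164]
0.3 0.01 [432. 393.] [ 0.573 -0.262  0.174]
[451.11776034 346.76449144]
```

```bash
cat >> h.py <<'E'
def projw(P,s):
    c=ctrl.get_calibration("wrist");R=Ro.from_quat(s["tcp_rot"]).as_matrix()
    t=(np.atleast_2d(P)-s["eef_pos"])@R; M=c["mount"]; q=(t-M[:3,3])@M[:3,:3]
    u=q[:,:2]/q[:,2:]; u=u*(1+c["k1"]*(u**2).sum(1,keepdims=True)); K=c["camera_matrix"]
    return u*[K[0,0],K[1,1]]+K[:2,2]
E
python3 - <<'E'
from h import *
p=np.load("p.npy"); s=ctrl.get_state()
for k in (-.02,-.01,0,.014,.02): print(k,projw(s["eef_pos"]-np.array([0,0,k]),s).round(0))
for th in (0,.1,.2,.25,.3):
    print(th,*[projw(box(p,lid(th,d,y,h))[0],s)[0].round(0) for d,y,h in((.21,-.2,.01),(.16,p[4],.032),(.16,p[4],.067))])
E
python3 - <<'E'
import cv2
t=cv2.imread("pics/w3.png")[180:340,210:430]; cv2.imwrite("pics/w3c.png",cv2.resize(t,None,fx=3.6,fy=3.6,interpolation=cv2.INTER_CUBIC))
E
```

```text
-0.02 [[324. 253.]]
-0.01 [[324. 245.]]
0 [[324. 238.]]
0.014 [[324. 229.]]
0.02 [[324. 225.]]
0 [249.  68.] [501. 165.] [548. 178.]
0.1 [239.  66.] [518. 178.] [574. 207.]
0.2 [226.  68.] [538. 198.] [602. 245.]
0.25 [218.  72.] [548. 210.] [616. 269.]
0.3 [210.  78.] [559. 225.] [630. 295.]
```

View pics/w3c.png

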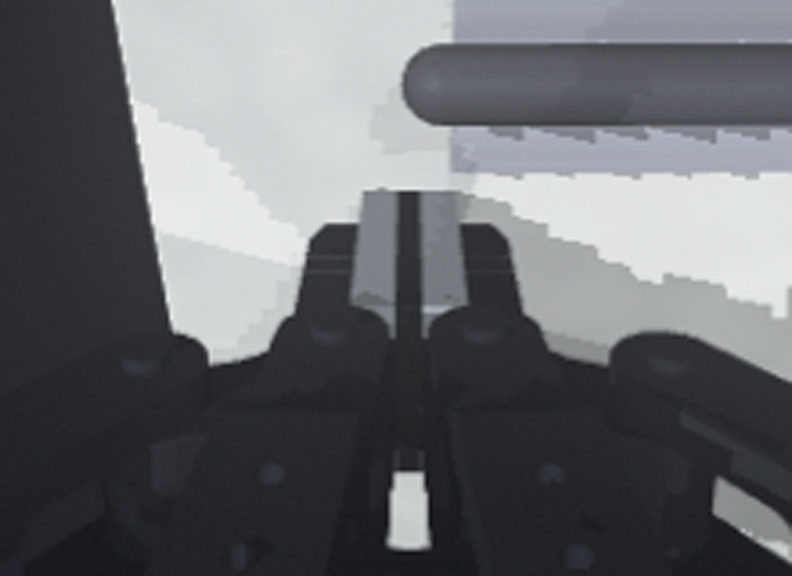

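>>> move_arm(commands=[0.2, 0, 0, 0, 0.2, 0, 0, 0, 0.2, 0, 0, 0, 0.2, 0, 0, 0])

```text
time: 8.28
eef_pos: [0.5642, -0.2607, 0.1336]
tcp_rot: [-0.51, 0.489, 0.511, 0.489]
contact_force: [-0.1, 0.6, 0.5]
opening: -0.003
```

```bash
cat > side.py <<'E'
from h import *
import sys
t=ctrl.read_camera("side")[:,:,::-1][145:280,290:440]; cv2.imwrite(f"pics/{sys.argv[1]}.png",cv2.resize(t,None,fx=4.4,fy=4.4,interpolation=cv2.INTER_CUBIC))
E
python3 side.py s4
```

```text
(no output)
```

View pics/s4.png

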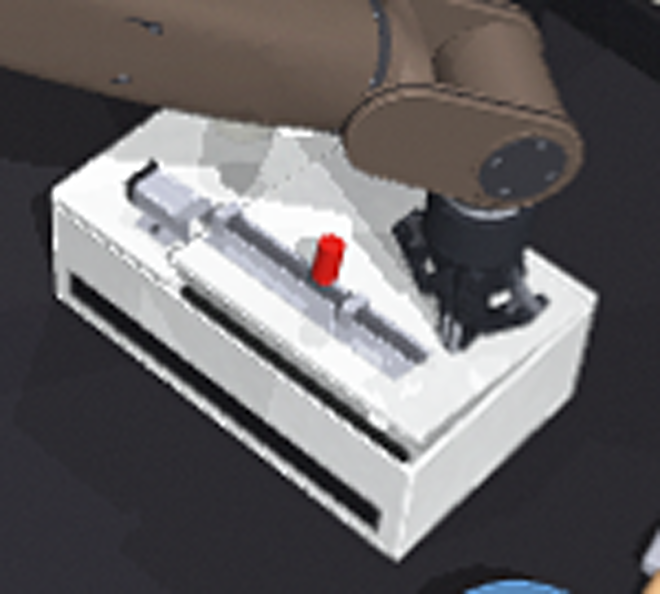

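>>> move_arm(commands=[0.15, 0, 0, 0, 0.15, 0, 0, 0, 0.1, 0, 0, 0, 0, 0, 0, 0])

```text
time: 8.82
eef_pos: [0.5643, -0.2607, 0.1238]
tcp_rot: [-0.511, 0.489, 0.511, 0.489]
contact_force: [0.1, -0.6, 0.1]
opening: -0.001
```

```bash
python3 side.py s5
```

```text
(no output)
```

View pics/s5.png

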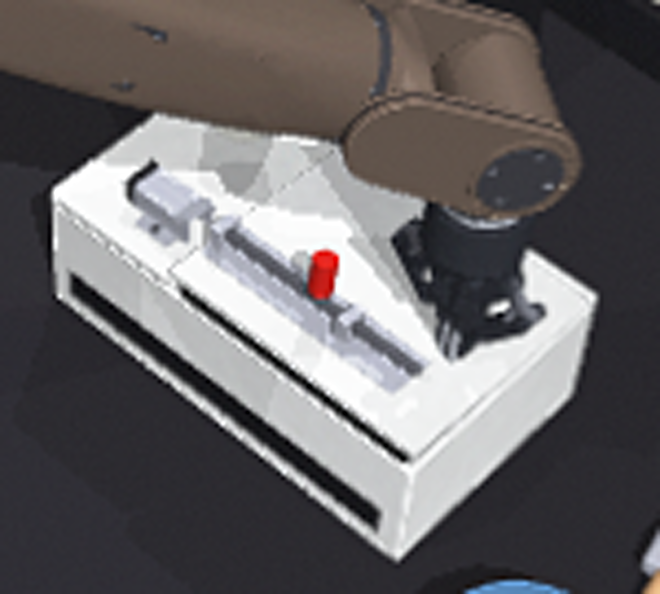

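>>> move_arm(commands=[0.08, 0, 0, 0, 0.08, 0, 0, 0])

```text
time: 9.12
eef_pos: [0.5645, -0.2609, 0.1203]
tcp_rot: [0.511, -0.489, -0.511, -0.489]
contact_force: [-0.7, -0.5, 1.1]
opening: 0.0
```

>>> move_arm(commands=[0.08, 0, 0, 0, 0, 0, 0, 0])

```text
time: 9.38
eef_pos: [0.5644, -0.2608, 0.118]
tcp_rot: [-0.511, 0.489, 0.511, 0.489]
contact_force: [-0.1, 0.2, -0.0]
opening: -0.004
```

>>> move_arm(commands=[0.08, 0, 0, 0, 0, 0, 0, 0])

```text
time: 9.62
eef_pos: [0.5644, -0.2608, 0.1168]
tcp_rot: [-0.511, 0.489, 0.511, 0.489]
contact_force: [-1.9, 0.9, 3.9]
opening: 0.001
```

>>> move_arm(commands=[0.06, 0, 0, 0, 0, 0, 0, 0])

```text
time: 9.88
eef_pos: [0.5644, -0.2608, 0.1161]
tcp_rot: [-0.511, 0.489, 0.511, 0.489]
contact_force: [-3.4, 1.7, 6.9]
opening: -0.001
```

```bash
python3 side.py s6; python3 -c "
from h import *
print(ctrl.get_state()['joint_efforts'],ctrl.get_state()['contact_force'],ctrl.get_state()['wrist_torque'])
cv2.imwrite('pics/w6.png',ctrl.read_camera('wrist')[:,:,::-1])"
```

```text
[-1.23652630e-01 -3.34385812e+01 -2.51719898e+01  9.57614905e-02
 -9.11197979e-01 -5.32817940e-03] [-3.57024795  1.90550676  7.26309963] [ 0.31765998  0.6362964  -0.01456747]
```

View pics/s6.png

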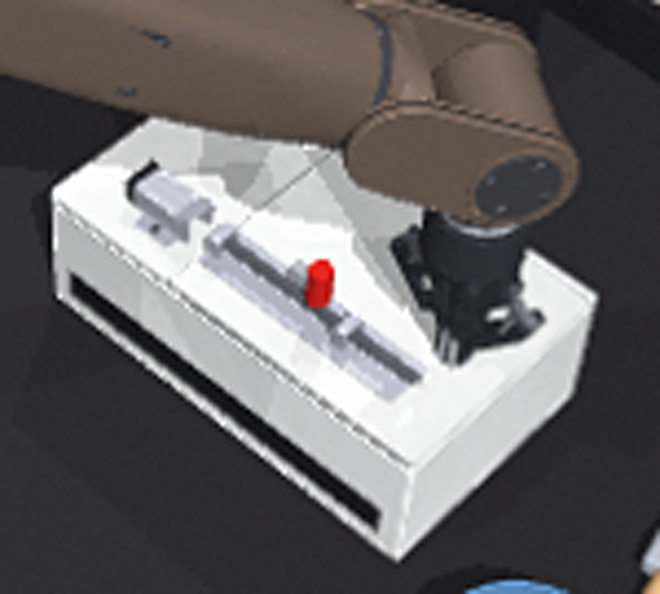

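View pics/w6.png

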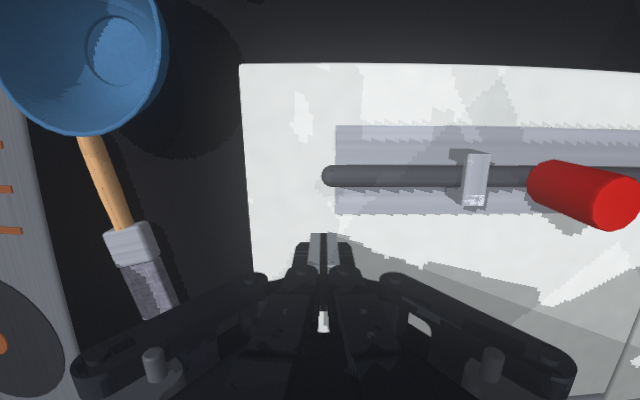

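>>> move_arm(commands=[0.06, 0, 0, 0, 0.06, 0, 0, 0, 0, 0, 0, 0])

```text
time: 10.35
eef_pos: [0.5645, -0.2608, 0.1149]
tcp_rot: [-0.511, 0.489, 0.511, 0.489]
contact_force: [-6.1, 2.6, 14.4]
opening: 0.0
```

>>> move_arm(commands=[-0.5, 0, 0, 0, -1, 0, 0, 0, -1, 0, 0, 0, -1, 0, 0, 1, -1, 0, 0, 1, 0, 0, 0, 1, 0, 0, 0, 1, 0, 0, 0, 1, 0, 0, 0, 1, 0, 0, 0, 1, 0, 0, 0, 1, 0, 0, 0, 1, 0, 0, 0, 1, 0, 0, 0, 1, 0, 0, 0, 1, 0, 0, 0, 1, 0, 0, 0, 1, 0, 0, 0, 1])

```text
time: 12.6
eef_pos: [0.5644, -0.2607, 0.2236]
tcp_rot: [-0.106, 0.699, 0.106, 0.699]
contact_force: [0.2, 0.4, -0.0]
opening: 0.003
```

```bash
python3 q.py .5175 -.204 .216
python3 - <<'E'
from h import *
s=ctrl.get_state();print(s['qpos'].round(2) if hasattr(s['qpos'],'round') else s['qpos'])
cv2.imwrite('pics/w7.png',ctrl.read_camera('wrist')[:,:,::-1])
t=ctrl.read_camera("top")[:,:,::-1][110:225,275:445]; cv2.imwrite("pics/t7.png",cv2.resize(t,None,fx=4.7,fy=4.7,interpolation=cv2.INTER_CUBIC))
E
python3 side.py s7
```

```text
t 12.6 tcp [ 0.5644 -0.2607  0.2236] shift units [ 0.3   2.72 -1.12]
R [[-0.0, -0.297, 0.955], [0.0, 0.955, 0.297], [-1.0, 0.0, -0.0]] F [ 0.16  0.38 -0.  ] open 0.0
turn units about x for z->+dir, -dir [-15.04  20.96]
[-0.6   0.17  1.71  0.    1.27 -0.9 ]
```

View pics/s7.png

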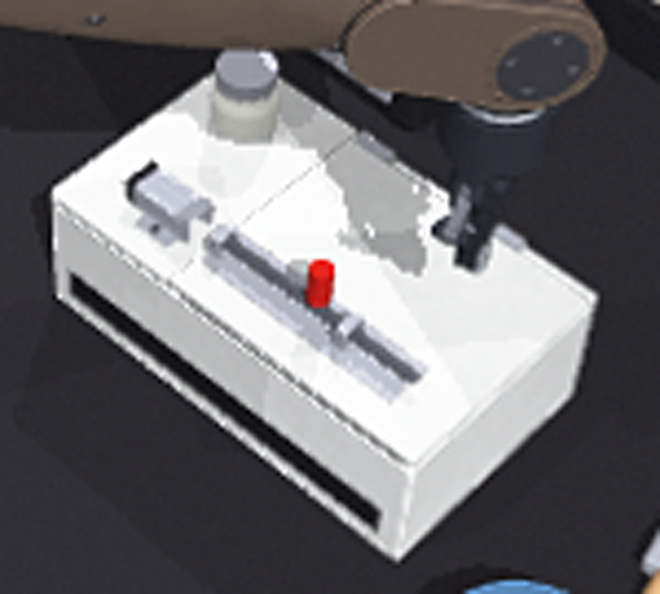

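View pics/t7.png

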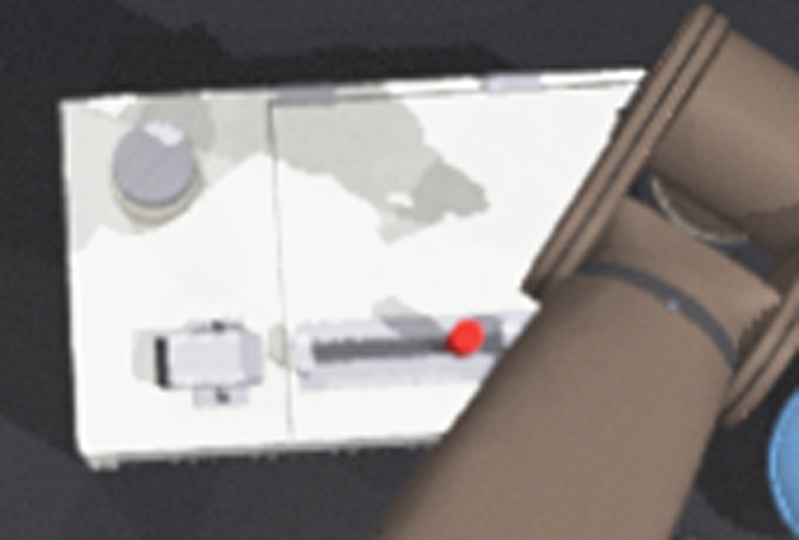

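View pics/w7.png

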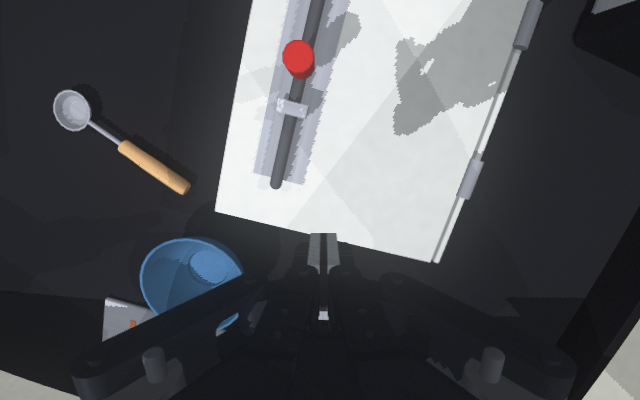

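Run:
```python
from h import *
p=np.load("p.npy")
tp=lambda u,v:np.array((u/4.7+275-.4,v/4.7+110-.4)); sd=lambda u,v:np.array((u/4.4+290-.4,v/4.4+145-.4))
m=[("top",.035/2+.0,tp(466,336)),("side",.0,sd(320,284))]
f=lambda P:np.concatenate([proj(n,P)[0]-x for n,_,x in m])
s=least_squares(f,[.51,-.17,.17]); P=s.x; print(P.round(4),f(P).round(2))
a=p[2];R=np.array([[np.cos(a),np.sin(a)],[-np.sin(a),np.cos(a)]]);print("box frame",R@(P[:2]-p[:2]))
# wrist: knob top center
st=ctrl.get_state()
for dz in(-.03,0,.0175): print(projw(P+[0,0,dz],st))
print("keeper mouth guess", proj("top",box(p,[-.06,.05,.15])))
```

```text
[ 0.5199 -0.1691  0.1678] [-0.14  0.19  0.27 -0.05]
box frame [-0.05571752 -0.06492512]
[[304.80580761  73.11852736]]
[[302.18197885  66.92355389]]
[[300.26874632  62.40972043]]
keeper mouth guess [[332.62724085 185.88910398]]
```

```bash
python3 -c "
from h import *
p=np.load('p.npy');print(box(p,[-.057,-.104,.146]))
g=box(p,[-.057,-.104,.2])[0]
s=ctrl.get_state();R=Ro.from_quat(s['tcp_rot']).as_matrix()@Ro.from_euler('x',14.8,degrees=True).as_matrix();print(R.round(3),(R.T@(g-s['eef_pos'])/.025).round(2))"
```

```text
[[ 0.52026586 -0.20817901  0.146     ]]
[[-0.    -0.048  0.999]
 [ 0.     0.999  0.048]
 [-1.     0.    -0.   ]] [ 0.95  2.18 -1.66]
```

>>> move_arm(commands=[0, 0, 0, 1, 0, 0, 0, 1, 0, 0, 0, 0.96, 0, 0.7, -0.55, 0, 0, 0.7, -0.55, 0, 0, 0.8, -0.55, 0, 0, 0, 0, 0])

```text
time: 13.62
eef_pos: [0.5202, -0.2068, 0.2241]
tcp_rot: [-0.017, 0.707, 0.017, 0.707]
contact_force: [0.5, -0.5, -0.1]
opening: -0.003
```

```bash
python3 q.py .5203 -.208 .146; python3 side.py s8;  python3 - <<'E'
from h import *
cv2.imwrite('pics/w8.png',ctrl.read_camera('wrist')[:,:,::-1])
E
```

```text
t 13.62 tcp [ 0.5202 -0.2068  0.2241] shift units [ 3.12 -0.05  0.  ]
R [[0.0, -0.049, 0.999], [0.0, 0.999, 0.049], [-1.0, 0.0, 0.0]] F [ 0.52 -0.51 -0.07] open -0.0
turn units about x for z->+dir, -dir [-17.94  18.06]
```

View pics/s8.png

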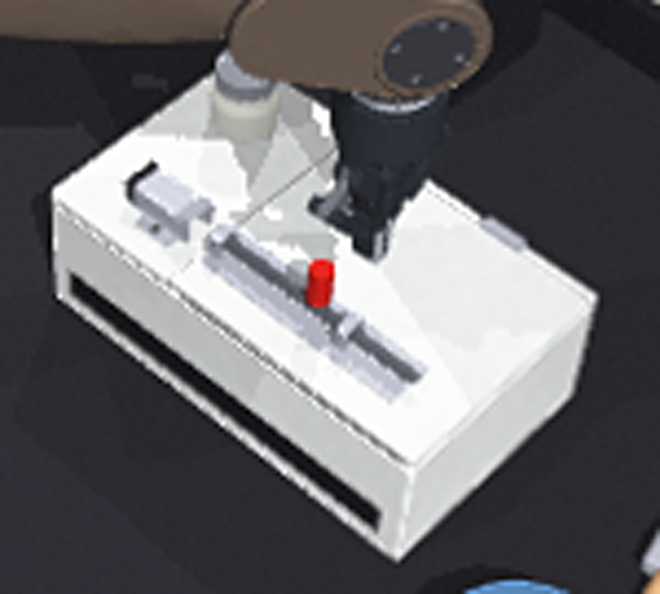

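View pics/w8.png

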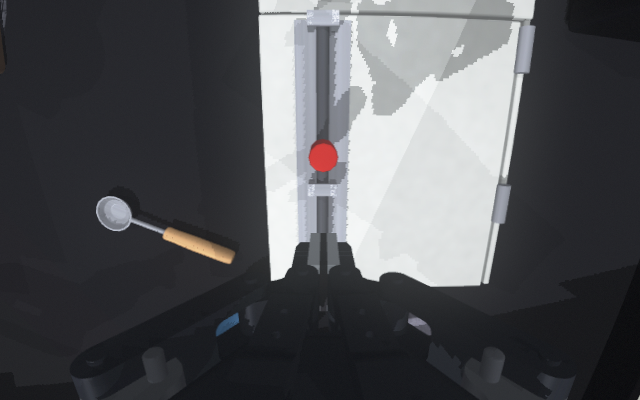

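>>> move_arm(commands=[0.8, 0, 0, 0, 0.8, 0, 0, 0, 0.8, 0, 0, 0, 0.4, 0, 0, 0, 0.3, 0, 0, 0, 0, 0, 0, 0])

```text
time: 14.48
eef_pos: [0.5205, -0.2077, 0.1463]
tcp_rot: [-0.016, 0.707, 0.017, 0.707]
contact_force: [-0.8, 1.0, -0.2]
opening: 0.004
```

```bash
python3 q.py .5203 -.208 .146; python3 side.py s9;  python3 - <<'E'
from h import *
cv2.imwrite('pics/w9.png',ctrl.read_camera('wrist')[:,:,::-1])
E
```

```text
t 14.47 tcp [ 0.5205 -0.2077  0.1463] shift units [ 0.01 -0.01 -0.01]
R [[-0.001, -0.046, 0.999], [0.0, 0.999, 0.046], [-1.0, 0.0, -0.001]] F [-0.75  0.98 -0.22] open 0.0
turn units about x for z->+dir, -dir [-17.96  18.04]
```

View pics/s9.png

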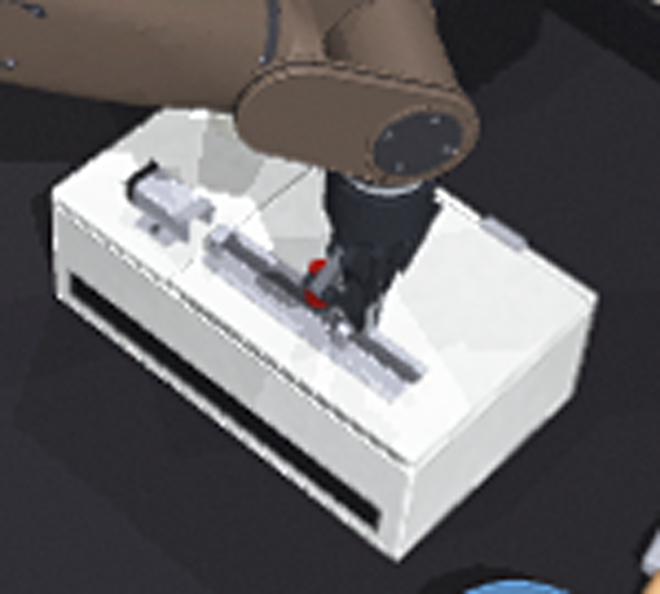

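View pics/w9.png

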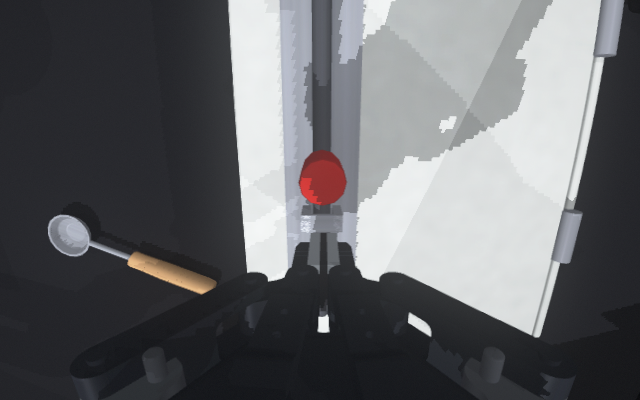

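>>> move_arm(commands=[0, 0.3, 0, 0, 0, 0.3, 0, 0, 0, 0.2, 0, 0, 0, 0.1, 0, 0])

```text
time: 15.08
eef_pos: [0.5197, -0.1857, 0.147]
tcp_rot: [-0.018, 0.707, 0.016, 0.707]
contact_force: [-0.3, -3.3, -0.9]
opening: 0.001
```

Run:
```python
from h import *
p=np.load("p.npy")
for x,z in((-.06,.142),):
  for u in (262,246,155,168):
    m=(u/4.7+275-.4); f=lambda y:proj("top",box(p,[x,y[0],z+.012]))[0][0]-m
    print(u,least_squares(f,[.05]).x)
```

```text
262 [0.05659926]
246 [0.0662487]
155 [0.12111022]
168 [0.11327365]
```

>>> move_arm(commands=[0, 0.15, 0, 0, 0, 0.15, 0, 0, 0, 0.15, 0, 0, 0, 0.1, 0, 0])

```text
time: 15.58
eef_pos: [0.5191, -0.1715, 0.1469]
tcp_rot: [-0.017, 0.707, 0.016, 0.707]
contact_force: [0.1, -2.9, 1.9]
opening: -0.001
```

```bash
python3 side.py s10;  python3 - <<'E'
from h import *
cv2.imwrite('pics/w10.png',ctrl.read_camera('wrist')[:,:,::-1])
E
```

```text
(no output)
```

View pics/s10.png

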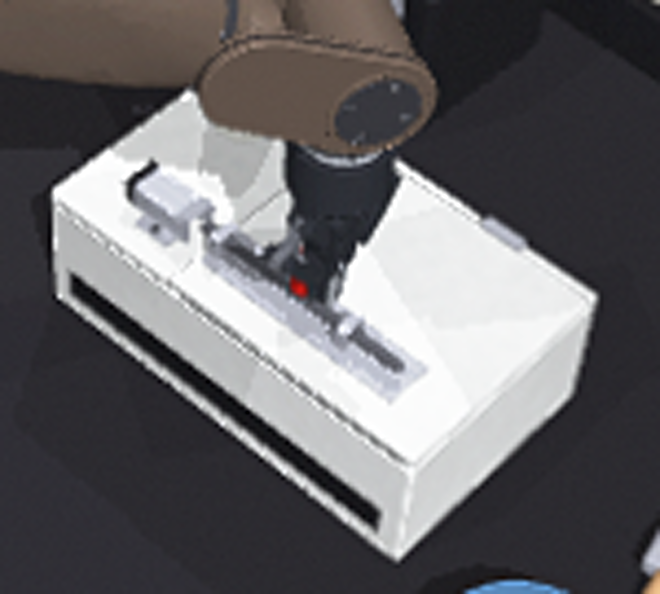

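View pics/w10.png

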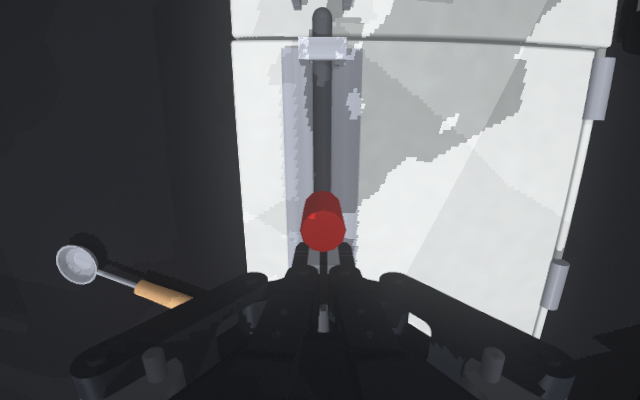

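>>> move_arm(commands=[0, 0.1, 0, 0, 0, 0.1, 0, 0])

```text
time: 15.92
eef_pos: [0.5189, -0.1666, 0.1469]
tcp_rot: [-0.017, 0.707, 0.016, 0.707]
contact_force: [0.4, -2.6, 2.2]
opening: 0.003
```

>>> move_arm(commands=[0, 0.1, 0, 0, 0, 0.1, 0, 0])

```text
time: 16.18
eef_pos: [0.5186, -0.1615, 0.1469]
tcp_rot: [-0.017, 0.707, 0.016, 0.707]
contact_force: [-0.6, -1.4, 1.3]
opening: 0.002
```

>>> move_arm(commands=[0, 0.1, 0, 0, 0, 0.1, 0, 0])

```text
time: 16.42
eef_pos: [0.5184, -0.1565, 0.1469]
tcp_rot: [-0.016, 0.707, 0.016, 0.707]
contact_force: [-0.0, -2.7, 2.0]
opening: 0.002
```

>>> move_arm(commands=[0, 0.1, 0, 0, 0, 0.1, 0, 0])

```text
time: 16.68
eef_pos: [0.5182, -0.1522, 0.1469]
tcp_rot: [-0.017, 0.707, 0.016, 0.707]
contact_force: [-0.2, -8.5, 1.6]
opening: 0.002
```

>>> move_arm(commands=[0, 0.1, 0, 0, 0, 0.1, 0, 0])

```text
time: 16.92
eef_pos: [0.5179, -0.1492, 0.1465]
tcp_rot: [-0.019, 0.707, 0.014, 0.707]
contact_force: [0.7, -9.1, -2.2]
opening: -0.001
```

```bash
python3 side.py s11;  python3 - <<'E'
from h import *
cv2.imwrite('pics/w11.png',ctrl.read_camera('wrist')[:,:,::-1])
E
```

```text
(no output)
```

View pics/s11.png

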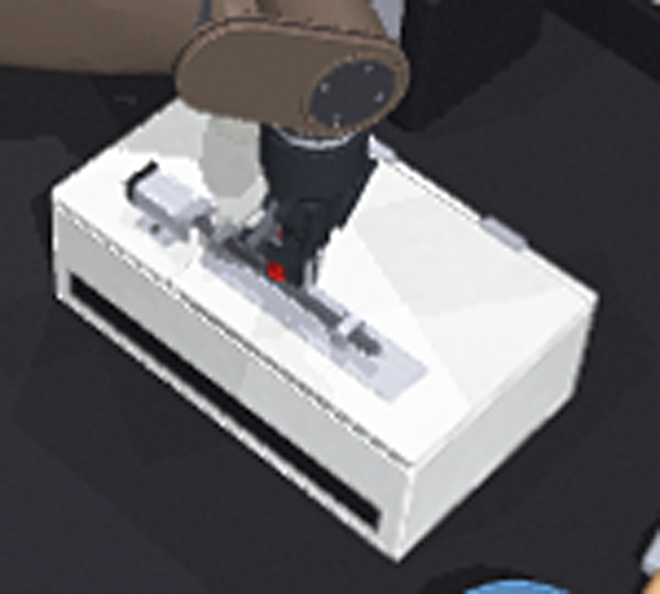

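View pics/w11.png

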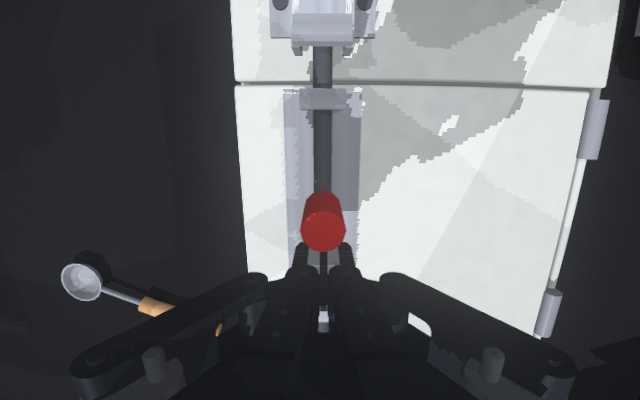

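>>> move_arm(commands=[0, 0.1, 0, 0, 0, 0.1, 0, 0])

```text
time: 17.27
eef_pos: [0.5174, -0.1431, 0.146]
tcp_rot: [-0.018, 0.707, 0.015, 0.707]
contact_force: [0.6, -8.9, -3.3]
opening: -0.003
```

>>> move_arm(commands=[0, 0.1, 0, 0, 0, 0.1, 0, 0])

```text
time: 17.52
eef_pos: [0.5172, -0.1383, 0.146]
tcp_rot: [-0.018, 0.707, 0.015, 0.707]
contact_force: [0.1, -8.9, -2.1]
opening: -0.003
```

>>> move_arm(commands=[0, 0.1, 0, 0, 0, 0.1, 0, 0])

```text
time: 17.77
eef_pos: [0.517, -0.134, 0.146]
tcp_rot: [-0.019, 0.707, 0.015, 0.707]
contact_force: [1.5, -14.6, -3.8]
opening: 0.001
```

>>> move_arm(commands=[0, 0.04, 0, 0, 0, 0.04, 0, 0])

```text
time: 18.02
eef_pos: [0.517, -0.1339, 0.146]
tcp_rot: [-0.021, 0.707, 0.013, 0.707]
contact_force: [1.0, -17.4, -5.2]
opening: 0.003
```

>>> move_arm(commands=[0, 0.04, 0, 0, 0, 0.04, 0, 0])

```text
time: 18.27
eef_pos: [0.517, -0.1338, 0.1462]
tcp_rot: [-0.022, 0.707, 0.012, 0.707]
contact_force: [0.5, -22.7, -5.4]
opening: 0.003
```

>>> move_arm(commands=[0, 0, 0, 0])

```text
time: 18.4
eef_pos: [0.517, -0.1338, 0.1462]
tcp_rot: [-0.022, 0.707, 0.012, 0.707]
contact_force: [1.4, -22.5, -5.8]
opening: -0.002
```

>>> move_arm(commands=[0, -0.2, 0, 0, 0, -0.4, 0, 0, 0, -0.2, 0, 0, -0.8, 0, 0, 0, -1, 0, 0, 0, -1, 0, 0, 0, -1, 0, 0, 0, -1, -1, 0, 0, 0, -1, 0.5, 0, 0, -1, 0.5, 0, 0, -1, 0.5, 0, 0, -1, 0, 0, 0, 0, 0, 0])

```text
time: 20.02
eef_pos: [0.5606, -0.2719, 0.2661]
tcp_rot: [-0.015, 0.707, 0.016, 0.707]
contact_force: [0.2, 0.8, -0.7]
opening: -0.003
```

```bash
python3 side.py s12;  python3 - <<'E'
from h import *
print(ctrl.get_state()['contact_force'])
cv2.imwrite('pics/w12.png',ctrl.read_camera('wrist')[:,:,::-1])
cv2.imwrite('pics/t12.png',ctrl.read_camera('top')[:,:,::-1])
E
```

```text
[-0.18515456  0.53209893 -0.08842415]
```

View pics/s12.png

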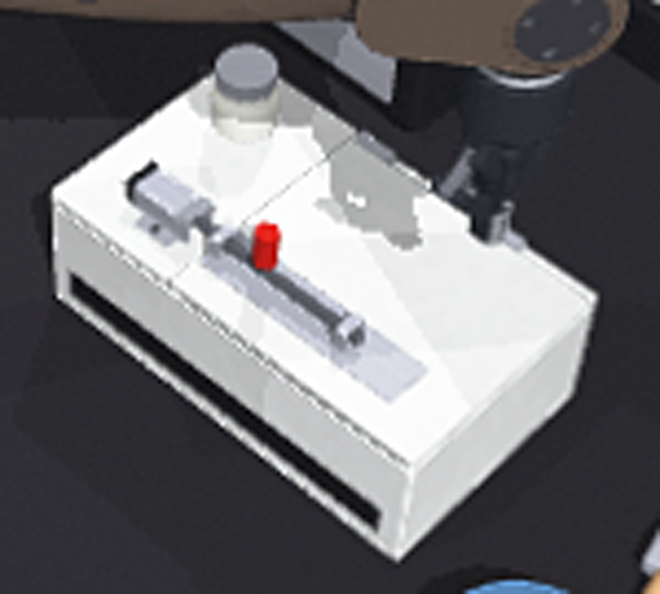

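View pics/w12.png

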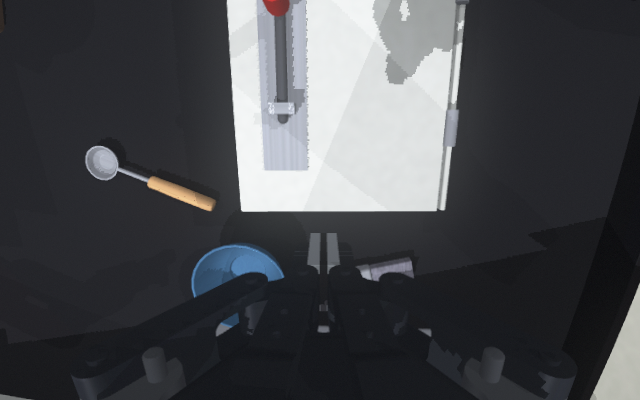

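View pics/t12.png

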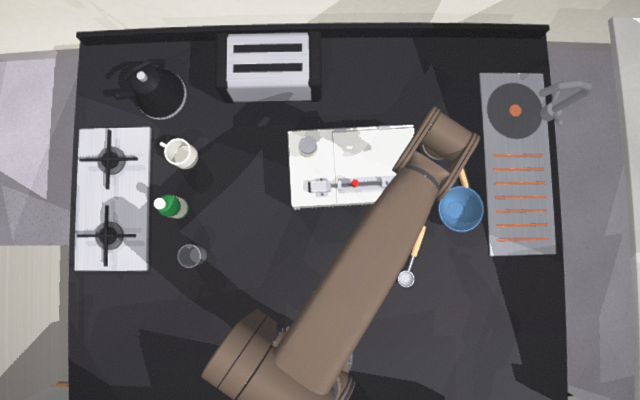

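Run:
```python
from h import *
p=np.load("p.npy")
m=[("top",np.array((354.3,183.3))),("side",np.array((265/4.4+289.6,245/4.4+144.6)))]
f=lambda P:np.concatenate([proj(n,P)[0]-x for n,x in m])
P=least_squares(f,[.51,-.17,.17]).x; a=p[2];R=np.array([[np.cos(a),np.sin(a)],[-np.sin(a),np.cos(a)]])
print(P,f(P).round(2),R@(P[:2]-p[:2]))
```

```text
[ 0.51512272 -0.11491157  0.16844915] [ 0.09 -0.12 -0.17  0.03] [-0.05809957 -0.01059733]
```

```bash
python3 -c "
from plant import ctrl
print(ctrl.sign_off())"
```

```text
the job is handed in; nothing more can be done
None
```

I shut the lid, pushed the bolt into the keeper until it came up against the hidden stop, and handed the job in at about 20 s of the 58 s allowed. No verdict was reported.

- **Lid:** I pressed it down with the closed fingertips to about 14 N. After release it stayed down on the seal, and in the last picture it lies flat. I did not measure its final angle.
- **Bolt:** It took about 9 N to slide the bolt through the keeper. Then the arm stopped moving while the push rose from about 15 to 22.7 N. Taking off the 9 N sliding force, that is roughly 14 N on the stop, below the 20 N limit. The stop force is inferred this way, not measured directly.
- **Final position:** In the last pictures the knob has moved about 54 mm. That puts the tip about 33 mm inside the keeper's mouth, where at least 26 mm was needed.
- **Surroundings:** The gripper is clear of everything, with the force reading near zero. The bystanders I could see in the last pictures look unmoved by eye. The dish brush was partly hidden by the arm.
- **One disagreement:** The closed fingertips touched the lid about 25–28 mm higher than the stated tip length implied. I set the later heights from that felt contact instead.

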